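Hold a blank square in the fence corner with the push shoe

TASK

Get the aluminium blank ready for marking: lay it flat in front of the steel fence and bring it home into the corner, one long side flush along the fence and one end butted against the stop block. Then hold it there with the notched wooden push shoe in the gripper, its notch over the blank's top front edge, in one firm diagonal push that bears on the bench and the fence together (about 10 N each way), with the shoe alone touching the blank; finish while still holding that push. Leave the other things on the bench where they are.

Things in the scene. Friction and masses are not known exactly. Their poses are not given: they have to be found in the camera images.
- work: The blank: a plain aluminium block 44 (its x) by 110 (its y) by 36 mm high, with two dark bore marks on top, lying flat loose on the bench; 0.38 to 0.55 kg. Origin: centre of its underside, z up; either long side may go to the fence.
- shoe: The push shoe, a loose wooden offcut on its foot, 0.2 kg: body 60 (x) by 80 (y) by 45 mm high, handle block on top. Origin under the body's centre at foot level, z up. Low on its +x side a notch 22 wide by 16 mm high runs its full length: below, the heel spans x -30 to +8 mm; above, the lip overhangs to x +30 mm. +x faces away from the robot at the start, and to the fence in use.
- shoe_notch (a point): Inner corner of the shoe's notch, mid-length: 8 mm in x and 16 mm in z from the shoe's origin, same axes. In use it sits on the blank's top front edge: lip (above, towards +x) on the blank's top, heel (below) against its side.
- shoe_handle (a point): Middle of the shoe's handle block, which is 28 (x) by 56 (y) by 36 mm high: -5 mm in x and 63 mm in z from the shoe's origin, same axes. Grip it here from above; it rises from z = 45 to 81 mm.
- fence: Dark steel fence bar fixed to the bench, 25 (x) by 240 (y) by 24 mm high, beyond the working area as seen from the robot. Origin: centre of its underside, z up. Its working face is the -x one, 12.5 mm from the origin, towards the robot.
- stop: Dark steel stop block fixed to the bench in front of the fence near its left (+y) end, touching the fence and square with it, 40 (x) by 25 (y) by 24 mm high. Origin: centre of its underside; same axes as the fence. Its working face is the -y one, 12.5 mm from the origin; the blank goes on that side.
- table: The dark wooden bench top, fixed, top surface at z = 0.
- spool_a: Bystander: steel spool, 44 mm diameter, 30 mm high. Origin: centre of its underside.
- spool_b: Bystander: steel spool, 38 mm diameter, 26 mm high. Origin: centre of its underside.
- bush: Bystander: steel bush (ring), 40 mm diameter, 30 mm high. Origin: centre of its underside.
- jar: Bystander: amber glass jar with a black cap, 60 mm diameter, 75 mm high. Origin: centre of its underside.
- driver: Bystander: screwdriver with a red handle, lying beyond the fence.
- scrap: Bystander: plain flat wooden offcut without a notch or handle, 50 by 70 by 22 mm. Origin: centre of its underside.
Not all that is in view belongs to the job. Of the things like the work, leave any that is turquoise; of the rest the larger one is meant.

How it is judged:
At the end, for the whole second after the job is handed in: Robot still pushing: blank flat, square to fence (2 deg), within 3 mm of fence and stop, still; over 4 N on the fence, over 9 N on the bench (weight included). Shoe gripped, upright (11 deg), off the bench, foot 12-28 mm up, over 6 N on the blank; fingers off the blank (x of work in the frame of fence between -0.0375 and -0.0325 m and y of work in the frame of stop between -0.0705 and -0.0645 m and angle between the y axis of work and the y axis of fence, either way round below 0.035 rad and angle between work's own z axis and vertical below 0.035 rad and height (world z) of work between -0.003 and 0.003 m and contact force between work and fence above 4 N and contact force between work and table above 9 N and contact force between shoe and work above 6 N and contact force between the fingers and shoe above 5 N and contact force between each of the arm, the fingers and work below 0.5 N and contact force between shoe and table below 0.5 N and angle between shoe's own z axis and vertical below 0.2 rad and z of shoe in the frame of work between 0.012 and 0.028 m and linear speed of work below 0.01 m/s); the arm keeps its last pose, push and grip.
It fails at once if a bystander was moved more than 30 mm (distance of any of spool_a, spool_b, bush, jar, driver, scrap from where it was at the start of the episode above 0.03 m).
It also fails if it takes over 56 s, if anything falls off the work surface, if the arm or the gripper's body presses on something with over 40 N, if the wrist force passes 120 N, or if a joint passes its speed limit or range.

ROBOT

A 7-joint arm with a two-finger parallel gripper is mounted at the origin on the work surface. World frame = base frame: x ahead of the robot, y to its left, z up, the work surface at z = 0. Lengths are in m, angles in rad, forces in N, time in s.
With the tool pointing down it reaches from about 0.425 to 0.825 m from the base axis. Payload 3.6 kg.
Tool frame: the origin (TCP) lies at the centre of the arm's flange, where the gripper is bolted on; the fingertips stand 186 mm ahead of it and the grasp point (between the pads) lies 167 mm ahead of it; z points along the fingers, y is the direction in which the jaws open and shut (so a half turn about z gives the same grasp; the last joint's range is limited). The gripper opens to 93 mm and grips with 3 to 60 N. Pads are 15 mm wide; open, the fingers measure 128 mm over their backs; the gripper's body (75 mm by 188 mm) begins 65 mm behind the grasp point.
Start: joints at [1.187, 0.615, -0.013, 1.423, 0.008, 1.103, -0.04], TCP at [0.228, -0.609, 0.405] pointing down, gripper open.
Joint ranges: [-3.12, 3.12], [-0.3, 2.06], [-1.34, 1.32], [0.26, 2.42], [-1.36, 4.5], [0.01, 1.98], [-2.84, 2.84]. Speed limits (rad/s): [2.79, 2.79, 3.14, 3.14, 3.14, 3.14, 3.14].

INTERFACE

Orientations are given as a 3x3 rotation matrix whose columns are the frame's x, y, z axes.
In Python, from station import arm, vision, workorder gives the robot as it stands.
- The arm moves only by the tool carry_out, never from a script. Its argument "series" is a list of rows, each an object of numbers: "ax", "ay", "az": the turn, a rotation vector about the tool's x, y, z in rad; "x", "y", "z": the shift along the tool's x, y, z in cm; "grip": the finger opening in cm, from 0 to 9.3. A call has 1 to 20 rows; each row is the pose to reach, as a shift and turn from the pose commanded when the call began, along the tool's axes at that moment; what a row does not reach only later rows make up. A row lasts 1/8 s, in which the tool goes at most 62.5 mm and 10.7 degrees, less where a joint would pass 70% of its speed; a pose out of reach is approached as far as the arm can. A call with a gripper value outside its range is refused whole. The fingers move at their own pace and stop on an object; "grip_force" is the grip in N (left out, the last holds). Time passes only in rows, so rows that repeat a pose let the fingers close. It gives the time, the measured TCP pose, the force and the opening at its end, in the units of the state.
- arm.observe(): the state, without advancing time (a new reading comes with each control period).
- vision.get_image(name): name is "scene" or "top" or "wrist"; returns the picture (400x640x3 uint8, red, green, blue); there is no depth.
- vision.get_calibration(name): a dict with "fx", "fy", "cx", "cy" (pixels), "rvec" (rotation vector, rad) and "tvec" (3), from world to camera coordinates, as OpenCV has them. Camera axes: x right, y down, z forward; pixel columns grow to the right and rows downward; lengths in m; the calibration is good to about 2 mm. A picture is of the moment at which its call begins: read the wrist's pose just before it. get_calibration takes no time and is no camera call; for the wrist camera it gives the pose at the moment of the call.
- workorder.job_done(): hands the job in, once; it reports no verdict.
The state is a dict: "time": time; "joint_positions": joint angles; "qvel": joint speeds; "joint_efforts": joint torques, N m; "ee_pos": TCP position; "ee_rot": TCP orientation; "contact_force": force on the tool from outside, world axes, zero at the start; "torque": the same for the moment, N m; "opening": finger opening in m.
Only numpy, scipy, OpenCV 4.12 (cv2) and the standard library are available. Lean on these libraries where they do the work, as an engineer would, in place of code of your own. Each camera call takes 0.05 s, during which the arm holds its last target. There are 200 camera calls.

## Working session

There is one attempt and no reset: what is moved stays moved. The work goes in short steps, Python scripts to look and compute and a tool call to move; the robot and the scene stay as the last step left them, time stands still between calls to the robot, and variables do not carry over. Pictures are saved under pics/ and viewed, about 8 in all and at most 12, crops included, and the job is handed in when it is done.

Besides the shell and the picture viewer there is one more tool, called after "Emit:" in YAML: its name, and indented under it one key for each argument. carry_out: Moves the arm, as the interface text tells. Its arguments: {"type":"object","properties":{"series":{"type":"array"},"grip_force":{"type":"number"}},"required":["series"]}

```bash
mkdir -p pics; ls
python3 - <<'E'
from station import arm, vision
import cv2
s=arm.observe(); print({k:s[k] for k in('time','ee_pos','ee_rot','contact_force','opening')})
for n in('scene','top'):
    cv2.imwrite(f'pics/{n}1.png',vision.get_image(n)[:,:,::-1]); print(n,vision.get_calibration(n))
E
```

```text
pics
{'time': 0.0, 'ee_pos': array([ 0.22751806, -0.60854672,  0.40359789]), 'ee_rot': array([[ 9.36650408e-01,  3.50264254e-01, -9.82406520e-04],
       [ 3.50265616e-01, -9.36647521e-01,  2.32782592e-03],
       [-1.04814421e-04, -2.52446233e-03, -9.99996808e-01]]), 'contact_force': array([-0.29542561, -0.72794583,  1.34988231]), 'opening': 0.09286866933475717}
scene {'fx': 416.3231156926929, 'fy': 416.3231156926929, 'cx': 322.750974006765, 'cy': 199.29145420312432, 'rvec': array([ 1.99539463,  1.65478627, -0.56433283]), 'tvec': array([-0.1106018 , -0.37565996,  1.44523621])}
top {'fx': 392.98846671574125, 'fy': 392.98846671574125, 'cx': 320.1550356516121, 'cy': 193.5169877701626, 'rvec': array([ 2.19836215, -2.14777286,  0.11890759]), 'tvec': array([-0.02310159,  0.54956251,  1.19340049])}
```

View pics/top1.png

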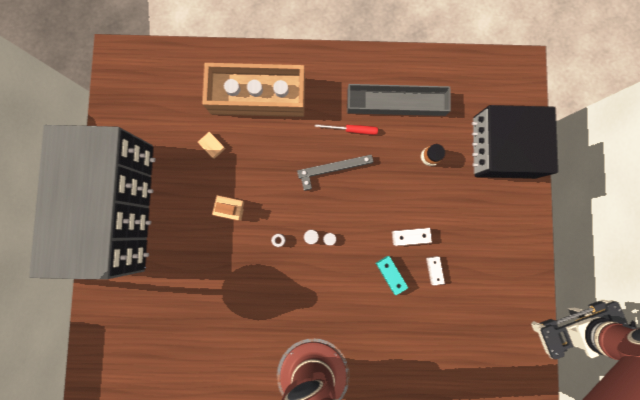

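View pics/scene1.png

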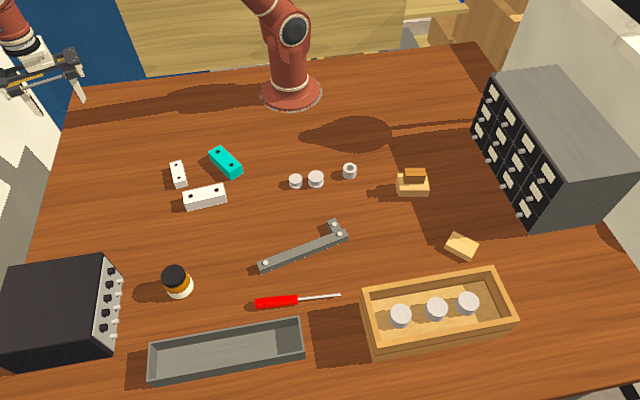

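Top view: blank at (412,237), a smaller white decoy at (436,270), shoe at (228,208), fence centre about (338,166), stop at (306,184). The scene view agrees: blank at (205,197), shoe at (412,184), fence from (262,268) to (345,235). Next, enlarged crops.

```bash
cat > h.py <<'E'
import numpy as np, cv2
from station import arm, vision
def cal(n):
    c=vision.get_calibration(n); K=np.array([[c['fx'],0,c['cx']],[0,c['fy'],c['cy']],[0,0,1.]])
    return K,np.array(c['rvec'],float),np.array(c['tvec'],float)
def proj(P,c): return cv2.projectPoints(np.atleast_2d(np.array(P,float)),c[1],c[2],c[0],None)[0][:,0]
def ray(uv,z,c):  # pixels -> world points on plane height z
    R=cv2.Rodrigues(c[1])[0]; o=-R.T@c[2]
    d=(R.T@np.linalg.inv(c[0])@np.c_[np.atleast_2d(uv),np.ones(len(np.atleast_2d(uv)))].T).T
    return o+d*((z-o[2])/d[:,2])[:,None]
def tri(uv1,c1,uv2,c2):
    P=[c[0]@np.c_[cv2.Rodrigues(c[1])[0],c[2]] for c in(c1,c2)]
    X=cv2.triangulatePoints(P[0],P[1],np.array(uv1,float).reshape(-1,2).T,np.array(uv2,float).reshape(-1,2).T)
    return (X[:3]/X[3]).T
def crop(img,x0,y0,x1,y1,k,fn):
    cv2.imwrite(fn,cv2.resize(img[y0:y1,x0:x1],None,fx=k,fy=k,interpolation=cv2.INTER_CUBIC))
E
python3 - <<'E'
from h import *
t=cv2.imread('pics/top1.png'); s=cv2.imread('pics/scene1.png')
k=4
a=[t[140:200,290:390],t[190:250,200:300],t[210:270,380:480]]
b=[s[210:280,250:355],s[160:200,380:440],s[170:225,170:235]]
def pad(i,w,h):
    i=cv2.resize(i,None,fx=k,fy=k,interpolation=cv2.INTER_CUBIC); o=np.zeros((h,w,3),np.uint8); o[:min(h,i.shape[0]),:min(w,i.shape[1])]=i[:h,:w]; return o
# row A: top tiles (400x240) ; 
A=np.hstack([pad(a[0],400,240),pad(a[1],400,240)]); B=np.hstack([pad(a[2],400,240),pad(b[2],400,240)])
cv2.imwrite('pics/c1.png',np.vstack([A,B]))
C=np.hstack([pad(b[0],440,280),pad(b[1],260,280)])
cv2.imwrite('pics/c2.png',C)
E
```

```text
(no output)
```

View pics/c1.png

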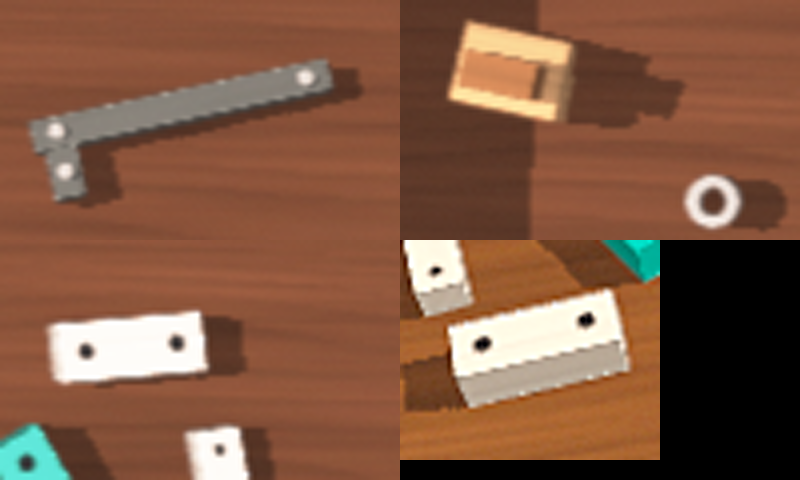

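View pics/c2.png

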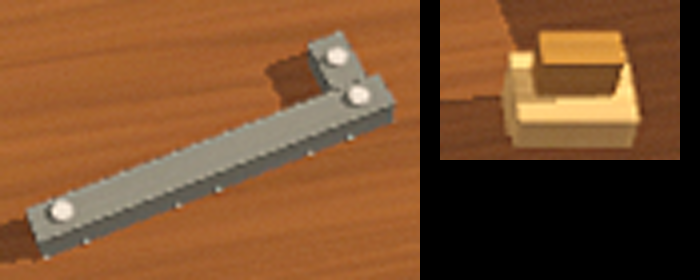

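Readings (4× tiles). In the top view the bores are at (86,111) and (177,103), the fence screws at (57,130) and (306,77), the stop screw at (65,171), and the shoe handle top is centred at about (97,73). In the scene view the bores are at (186,80) and (82,104), the screws at (358,95), (62,210) and (337,56), and the handle top is centred at about (141,48).

Run:
```python
from h import *
np.set_printoptions(precision=4,suppress=True)
t,s=cal('top'),cal('scene')
f=lambda uv,o:(np.array(uv,float)+.5)/4-.5+o
T=lambda a,oa,b,ob:tri(f(a,oa),t,f(b,ob),s)
print('bores',T([(86,111),(177,103)],(380,210),[(186,80),(82,104)],(170,170)))
print('screws',T([(57,130),(306,77),(65,171)],(290,140),[(358,95),(62,210),(337,56)],(250,210)))
print('handle',T([(97,73)],(200,190),[(141,48)],(380,160)))
W=ray(f([(51,85),(200,72),(207,130),(57,142)],(380,210)),.036,t)
print('work top corners',W[:,:2],'c',W.mean(0)[:2])
F=ray(f([(31,122),(328,61),(333,87),(36,152)],(290,140)),.024,t); print('fence',F[:,:2],F.mean(0)[:2])
H=ray(f([(64,47),(137,64),(130,98),(58,84)],(200,190)),.081,t); print('handle',H[:,:2],H.mean(0)[:2])
B=ray(f([(69,20),(174,42),(155,122),(49,99)],(200,190)),.045,t); print('body',B[:,:2],B.mean(0)[:2])
```

```text
bores [[ 0.4202 -0.2622  0.0324]
 [ 0.4279 -0.3323  0.0324]]
screws [[ 0.6165  0.0416  0.0233]
 [ 0.6636 -0.1531  0.023 ]
 [ 0.5843  0.0345  0.0228]]
handle [[0.4953 0.2739 0.0757]]
work top corners [[ 0.4394 -0.234 ]
 [ 0.452  -0.3484]
 [ 0.4079 -0.3536]
 [ 0.3962 -0.2388]] c [ 0.4239 -0.2937]
fence [[ 0.6224  0.0628]
 [ 0.6766 -0.1698]
 [ 0.656  -0.1739]
 [ 0.5987  0.0582]] [ 0.6384 -0.0557]
handle [[0.5138 0.2987]
 [0.5025 0.2443]
 [0.4773 0.2483]
 [0.4864 0.3018]] [0.495  0.2733]
body [[0.5373 0.3053]
 [0.5224 0.2245]
 [0.4611 0.2363]
 [0.4767 0.3175]] [0.4994 0.2709]
```

```bash
cat >> h.py <<'E'
from scipy.spatial.transform import Rotation as Ro
def Rt(yaw): c,s=np.cos(yaw),np.sin(yaw); return np.array([[-s,c,0],[c,s,0],[0,0,-1.]])
def go(p,yaw_deg,tcp=False):  # grasp-point target -> tool shift (cm) and turn
    s=arm.observe(); R=np.array(s['ee_rot']); R2=Rt(np.radians(yaw_deg))
    q=np.array(p,float)-(0 if tcp else R2[:,2]*.167)
    print('t',round(s['time'],2),'shift cm',np.round(R.T@(q-s['ee_pos'])*100,2),'turn',np.round(Ro.from_matrix(R.T@R2).as_rotvec(),4))
def st():
    s=arm.observe(); R=np.array(s['ee_rot']); y=R[:,1]
    print('t',round(s['time'],2),'grasp',np.round(s['ee_pos']+R[:,2]*.167,4),'yaw',round(np.degrees(np.arctan2(y[1],y[0])),2),'z',np.round(R[:,2],3),'F',np.round(s['contact_force'],1),'open',round(s['opening'],4))
E
python3 - <<'E'
from h import *
c=cal('wrist'); R=cv2.Rodrigues(c[1])[0]; s=arm.observe(); E=np.array(s['ee_rot'])
print(c[0], 'cam in tool',E.T@(-R.T@c[2]-s['ee_pos']),'axes in tool\n',E.T@R.T)
go((0.424,-0.297,0.24),6.3)
E
```

```text
[[297.50909501   0.         320.06903737]
 [  0.         297.50909501 196.62803559]
 [  0.           0.           1.        ]] cam in tool [ 0.06783801 -0.00085949  0.02148919] axes in tool
 [[ 9.51767082e-04 -9.69533983e-01 -2.44954995e-01]
 [ 9.99999162e-01  1.13783026e-03 -6.18067881e-04]
 [ 8.77955019e-04 -2.44954202e-01  9.69534253e-01]]
t 0.1 shift cm [ 29.31 -22.3   -0.28] turn [-0.0019 -0.0015 -1.3229]
```

Emit:
carry_out:
  series:
    - {"x": 29.3,"y": -22.3,"z": 0,"az": -1.323}
    - {"x": 29.3,"y": -22.3,"z": 0,"az": -1.323}
    - {"x": 29.3,"y": -22.3,"z": 0,"az": -1.323}
    - {"x": 29.3,"y": -22.3,"z": 0,"az": -1.323}
    - {"x": 29.3,"y": -22.3,"z": 0,"az": -1.323}
    - {"x": 29.3,"y": -22.3,"z": 0,"az": -1.323}
    - {"x": 29.3,"y": -22.3,"z": 0,"az": -1.323}
    - {"x": 29.3,"y": -22.3,"z": 0,"az": -1.323}
    - {"x": 29.3,"y": -22.3,"z": 0,"az": -1.323}
    - {"x": 29.3,"y": -22.3,"z": 0,"az": -1.323}
    - {"x": 29.3,"y": -22.3,"z": 0,"az": -1.323}

```text
invalid input at $.series[0]: expected keys ax, ay, az, x, y, z, grip
```

Run:
```python
from h import *
import pickle
st(); c=cal('wrist'); im=vision.get_image('wrist')[:,:,::-1]; cv2.imwrite('pics/w1.png',im); pickle.dump(c,open('w1.pkl','wb'))
```

```text
t 0.1 grasp [ 0.2274 -0.6082  0.2367] yaw -69.5 z [-0.001  0.002 -1.   ] F [0.6 0.2 0.4] open 0.0929
```

View pics/w1.png

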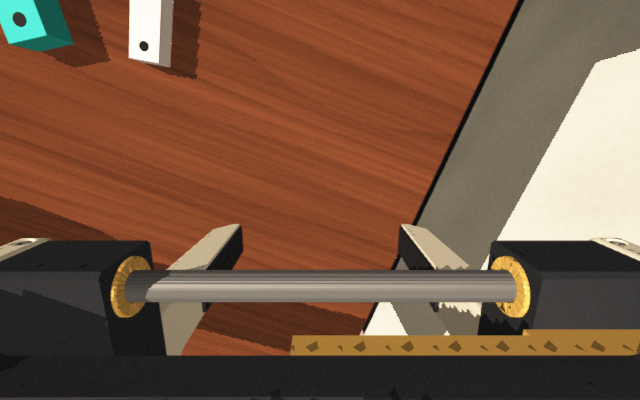

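The picture was taken from the starting pose because the move was refused: every row needs all seven keys. The lower half of the wrist view is taken up by the gripper. Resending the move with all keys.

Emit:
carry_out:
  series:
    - {"ax": 0,"ay": 0,"az": -1.323,"x": 29.3,"y": -22.3,"z": 0,"grip": 7}
    - {"ax": 0,"ay": 0,"az": -1.323,"x": 29.3,"y": -22.3,"z": 0,"grip": 7}
    - {"ax": 0,"ay": 0,"az": -1.323,"x": 29.3,"y": -22.3,"z": 0,"grip": 7}
    - {"ax": 0,"ay": 0,"az": -1.323,"x": 29.3,"y": -22.3,"z": 0,"grip": 7}
    - {"ax": 0,"ay": 0,"az": -1.323,"x": 29.3,"y": -22.3,"z": 0,"grip": 7}
    - {"ax": 0,"ay": 0,"az": -1.323,"x": 29.3,"y": -22.3,"z": 0,"grip": 7}
    - {"ax": 0,"ay": 0,"az": -1.323,"x": 29.3,"y": -22.3,"z": 0,"grip": 7}
    - {"ax": 0,"ay": 0,"az": -1.323,"x": 29.3,"y": -22.3,"z": 6,"grip": 7}
    - {"ax": 0,"ay": 0,"az": -1.323,"x": 29.3,"y": -22.3,"z": 12,"grip": 7}
    - {"ax": 0,"ay": 0,"az": -1.323,"x": 29.3,"y": -22.3,"z": 12,"grip": 7}
    - {"ax": 0,"ay": 0,"az": -1.323,"x": 29.3,"y": -22.3,"z": 12,"grip": 7}
    - {"ax": 0,"ay": 0,"az": -1.323,"x": 29.3,"y": -22.3,"z": 12,"grip": 7}

```text
time: 1.65
ee_pos: [0.4249, -0.2977, 0.2873]
ee_rot: [[-0.11, 0.994, 0.005], [0.994, 0.11, -0.003], [-0.003, 0.004, -1.0]]
contact_force: [0.2, -0.2, -0.2]
opening: 0.0697
```

Run:
```python
from h import *
st(); go((0.424,-0.297,0.043),6.3)
c=cal('top'); im=vision.get_image('top')[:,:,::-1]
w=cal('wrist'); cv2.imwrite('pics/w2.png',vision.get_image('wrist')[:,:,::-1])
print(proj([(.424,-.297,.036),(.420,-.262,.036),(.428,-.332,.036)],w))
```

```text
t 1.65 grasp [ 0.4256 -0.2982  0.1203] yaw 6.3 z [ 0.005 -0.003 -1.   ] F [ 0.2 -0.2 -0.2] open 0.0697
t 1.65 shift cm [ 0.11 -0.11  7.73] turn [ 0.0042  0.0034 -0.0001]
[[318.0231363  207.57497832]
 [317.8049212  163.8983558 ]
 [318.22600717 248.18039063]]
```

View pics/w2.png

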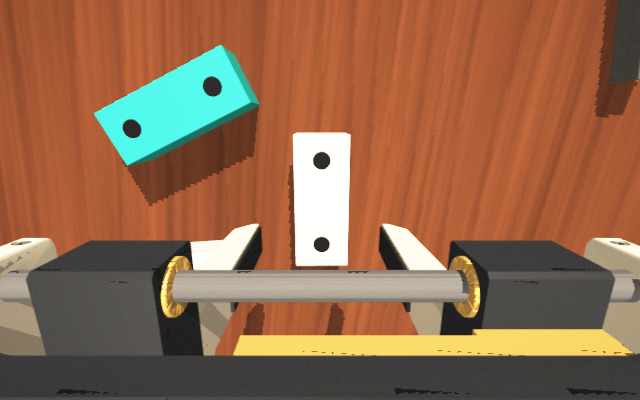

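The wrist view shows the blank's bores at (321,160) and (321,244), about 3 px (2.5 mm) up and right of the prediction. It is square between the fingers. Descending to grip it high, with tips at z ≈ 26 mm so that they clear the 24 mm fence.

Emit:
carry_out:
  series:
    - {"ax": 0.004,"ay": 0.003,"az": 0,"x": 0.3,"y": 0.0,"z": 4,"grip": 7}
    - {"ax": 0.004,"ay": 0.003,"az": 0,"x": 0.3,"y": 0.0,"z": 7.5,"grip": 7}
    - {"ax": 0.004,"ay": 0.003,"az": 0,"x": 0.3,"y": 0.0,"z": 7.5,"grip": 7}
    - {"ax": 0.004,"ay": 0.003,"az": 0,"x": 0.3,"y": 0.0,"z": 7.5,"grip": 3.5}
    - {"ax": 0.004,"ay": 0.003,"az": 0,"x": 0.3,"y": 0.0,"z": 7.5,"grip": 3.5}
    - {"ax": 0.004,"ay": 0.003,"az": 0,"x": 0.3,"y": 0.0,"z": 7.5,"grip": 3.5}
    - {"ax": 0.004,"ay": 0.003,"az": 0,"x": 0.3,"y": 0.0,"z": 7.5,"grip": 3.5}
    - {"ax": 0.004,"ay": 0.003,"az": 0,"x": 0.3,"y": 0.0,"z": 7.5,"grip": 3.5}
    - {"ax": 0.004,"ay": 0.003,"az": 0,"x": 0.3,"y": 0.0,"z": 7.5,"grip": 3.5}
  grip_force: 45

```text
time: 2.88
ee_pos: [0.4249, -0.2945, 0.2111]
ee_rot: [[-0.11, 0.994, -0.0], [0.994, 0.11, 0.001], [0.001, 0.0, -1.0]]
contact_force: [2.0, 0.4, 6.9]
opening: 0.0432
```

Run:
```python
from h import *
st(); go((0.582,-0.0505,0.105),13.6)
```

```text
t 2.88 grasp [ 0.4249 -0.2944  0.0441] yaw 6.32 z [-0.     0.001 -1.   ] F [2.  0.4 6.9] open 0.0432
t 2.88 shift cm [22.53 18.3  -6.07] turn [ 1.00e-04 -9.00e-04 -1.27e-01]
```

Emit:
carry_out:
  series:
    - {"ax": 0,"ay": 0,"az": 0,"x": 0,"y": 0,"z": -3,"grip": 3.5}
    - {"ax": 0,"ay": 0,"az": 0,"x": 0,"y": 0,"z": -6,"grip": 3.5}
    - {"ax": 0,"ay": 0,"az": -0.06,"x": 4,"y": 3.2,"z": -6,"grip": 3.5}
    - {"ax": 0,"ay": 0,"az": -0.127,"x": 8,"y": 6.5,"z": -6,"grip": 3.5}
    - {"ax": 0,"ay": 0,"az": -0.127,"x": 12,"y": 9.8,"z": -6,"grip": 3.5}
    - {"ax": 0,"ay": 0,"az": -0.127,"x": 16,"y": 13,"z": -6,"grip": 3.5}
    - {"ax": 0,"ay": 0,"az": -0.127,"x": 20,"y": 16.3,"z": -6,"grip": 3.5}
    - {"ax": 0,"ay": 0,"az": -0.127,"x": 22.5,"y": 18.3,"z": -6,"grip": 3.5}
    - {"ax": 0,"ay": 0,"az": -0.127,"x": 22.5,"y": 18.3,"z": -6,"grip": 3.5}
    - {"ax": 0,"ay": 0,"az": -0.127,"x": 22.5,"y": 18.3,"z": -6,"grip": 3.5}

```text
time: 4.12
ee_pos: [0.5798, -0.052, 0.2685]
ee_rot: [[-0.234, 0.972, -0.009], [0.972, 0.234, 0.001], [0.003, -0.008, -1.0]]
contact_force: [-0.4, 0.1, -4.4]
opening: 0.0435
```

Run:
```python
from h import *
st(); w=cal('wrist'); im=vision.get_image('wrist')[:,:,::-1]; cv2.imwrite('pics/w3.png',im)
print(proj([(.6165,.0416,.026),(.6636,-.1531,.026),(.5843,.0345,.026)],w))
m=np.array([.6395,-.0557]);ex=np.array([.972,.235]);ey=np.array([-.235,.972])
P=[list(m+a*ex+b*ey)+[.024] for a,b in((-.0125,.12),(.0125,.12),(-.0125,.0885),(-.0525,.0885),(-.0525,.1135))]
print(proj(P,w))
```

```text
t 4.12 grasp [ 0.5784 -0.0519  0.1015] yaw 13.53 z [-0.009  0.001 -1.   ] F [-0.4  0.1 -4.4] open 0.0435
[[403.86577546 102.44170952]
 [388.30428074 343.13608265]
 [357.33299832 101.49242974]]
[[386.40559499  72.67690239]
 [422.25150256  72.62149647]
 [384.07430699 119.21382301]
 [328.88523899 119.22803868]
 [329.13295929  82.62835231]]
```

View pics/w3.png

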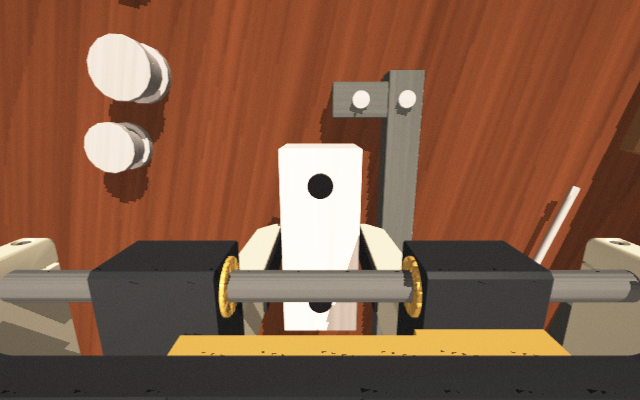

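Run:
```python
from h import *
w=cal('wrist'); s=arm.observe(); R=np.array(s['ee_rot'])
for d in(0,.003):
  for p in(-3,0,3):
    f=lambda x,y,z:s['ee_pos']+R@(np.array([d,0,.175])+Ro.from_euler('y',p,degrees=True).apply([x,y,z]))
    print(d,p,np.round(proj([f(.055,-.022,0),f(.055,.022,0),f(.035,0,0),f(-.035,0,0),f(.055,0,.036)],w)).tolist())
c=cv2.imread('pics/w3.png'); print(np.round(c[296:320,320].mean(1)), np.round(c[140:156,320].mean(1)))
```

```text
0 -3 [[277.0, 148.0], [362.0, 148.0], [320.0, 186.0], [320.0, 306.0], [320.0, 147.0]]
0 0 [[277.0, 149.0], [363.0, 149.0], [320.0, 187.0], [320.0, 304.0], [320.0, 144.0]]
0 3 [[276.0, 149.0], [363.0, 149.0], [320.0, 188.0], [320.0, 302.0], [320.0, 141.0]]
0.003 -3 [[277.0, 143.0], [362.0, 143.0], [320.0, 181.0], [320.0, 301.0], [320.0, 142.0]]
0.003 0 [[276.0, 143.0], [363.0, 143.0], [320.0, 181.0], [320.0, 299.0], [320.0, 139.0]]
0.003 3 [[276.0, 143.0], [364.0, 143.0], [320.0, 182.0], [320.0, 298.0], [320.0, 136.0]]
[138. 131. 113. 103.  99. 105.  51.  36.  38.  39.  38.  35.  37.  36.
  33.  31.  32. 250. 252. 252. 252. 252. 252. 252.] [ 87.  91.  92. 167. 231. 236. 237. 239. 247. 252. 251. 252. 252. 251.
 252. 252.]
```

The blank is level and centred in the gripper: far edge at row 149 and bore at row 186, matching a level grip. The fence and stop screws show at (407,99) and (361,99), about 2 mm further in x and y than the top-view estimate. Using this view for the home position.

Run:
```python
from h import *
h=np.array([.5998,-.0287]);ex=np.array([.972,.235]);ey=np.array([-.235,.972])
go(list(h-.010*ex-.008*ey)+[.048],13.6); go(list(h)+[.048],13.6)
```

```text
t 4.17 shift cm [1.05 1.54 5.36] turn [-0.0078 -0.0026 -0.0025]
t 4.17 shift cm [1.85 2.54 5.36] turn [-0.0078 -0.0026 -0.0025]
```

Emit:
carry_out:
  series:
    - {"ax": -0.008,"ay": -0.003,"az": 0,"x": 1.05,"y": 1.5,"z": 2,"grip": 3.5}
    - {"ax": -0.008,"ay": -0.003,"az": 0,"x": 1.05,"y": 1.5,"z": 4,"grip": 3.5}
    - {"ax": -0.008,"ay": -0.003,"az": 0,"x": 1.05,"y": 1.5,"z": 5.3,"grip": 3.5}
    - {"ax": -0.008,"ay": -0.003,"az": 0,"x": 1.05,"y": 1.5,"z": 5.3,"grip": 3.5}
    - {"ax": -0.008,"ay": -0.003,"az": 0,"x": 1.05,"y": 1.5,"z": 5.3,"grip": 3.5}

```text
time: 4.8
ee_pos: [0.5931, -0.0375, 0.2173]
ee_rot: [[-0.234, 0.972, 0.005], [0.972, 0.234, 0.001], [0.0, 0.005, -1.0]]
contact_force: [0.3, -0.8, -3.8]
opening: 0.0435
```

Run:
```python
from h import *
st()
h=np.array([.5998,-.0287]); go(list(h)+[.047],13.6)
```

```text
t 4.8 grasp [ 0.594  -0.0373  0.0503] yaw 13.52 z [ 0.005  0.001 -1.   ] F [ 0.3 -0.8 -3.8] open 0.0435
t 4.8 shift cm [0.7  0.85 0.33] turn [ 0.0053 -0.     -0.0013]
```

Emit:
carry_out:
  series:
    - {"ax": 0.003,"ay": 0,"az": 0,"x": 0,"y": 0.4,"z": 0.2,"grip": 3.5}
    - {"ax": 0.003,"ay": 0,"az": 0,"x": 0,"y": 0.7,"z": 0.2,"grip": 3.5}
    - {"ax": 0.003,"ay": 0,"az": 0,"x": 0,"y": 0.9,"z": 0.2,"grip": 3.5}
    - {"ax": 0.003,"ay": 0,"az": 0,"x": 0,"y": 0.9,"z": 0.2,"grip": 3.5}

```text
time: 5.3
ee_pos: [0.6014, -0.0348, 0.2146]
ee_rot: [[-0.235, 0.972, -0.0], [0.972, 0.235, 0.0], [0.0, -0.0, -1.0]]
contact_force: [-1.8, -0.4, -3.5]
opening: 0.0436
```

Emit:
carry_out:
  series:
    - {"ax": 0,"ay": 0,"az": 0,"x": 0,"y": 0.15,"z": 0,"grip": 3.5}
    - {"ax": 0,"ay": 0,"az": 0,"x": 0,"y": 0.15,"z": 0,"grip": 3.5}
    - {"ax": 0,"ay": 0,"az": 0,"x": 0,"y": 0.15,"z": 0,"grip": 3.5}

```text
time: 5.68
ee_pos: [0.602, -0.0347, 0.2144]
ee_rot: [[-0.235, 0.972, -0.003], [0.972, 0.235, -0.0], [0.001, -0.003, -1.0]]
contact_force: [-5.8, -0.7, -1.8]
opening: 0.0435
```

Run:
```python
from h import *
st()
h=np.array([.5998,-.0287]); go(list(h)+[.045],13.6)
```

```text
t 5.67 grasp [ 0.6014 -0.0348  0.0474] yaw 13.58 z [-0.003 -0.    -1.   ] F [-5.8 -0.7 -1.8] open 0.0435
t 5.67 shift cm [ 0.64 -0.07  0.24] turn [-0.003  -0.0006 -0.0004]
```

Contact with the fence at about 6 N. Now sliding to the stop.

Emit:
carry_out:
  series:
    - {"ax": 0,"ay": 0,"az": 0,"x": 0.3,"y": -0.05,"z": 0,"grip": 3.5}
    - {"ax": 0,"ay": 0,"az": 0,"x": 0.6,"y": -0.05,"z": 0,"grip": 3.5}
    - {"ax": 0,"ay": 0,"az": 0,"x": 0.75,"y": -0.05,"z": 0,"grip": 3.5}
    - {"ax": 0,"ay": 0,"az": 0,"x": 0.75,"y": -0.05,"z": 0,"grip": 3.5}

```text
time: 6.18
ee_pos: [0.6004, -0.0292, 0.2142]
ee_rot: [[-0.234, 0.972, -0.001], [0.972, 0.234, -0.003], [-0.002, -0.002, -1.0]]
contact_force: [-3.4, -4.5, -4.8]
opening: 0.0435
```

Run:
```python
from h import *
st()
```

```text
t 6.17 grasp [ 0.6002 -0.0296  0.0472] yaw 13.52 z [-0.001 -0.003 -1.   ] F [-3.4 -4.5 -4.8] open 0.0435
```

Emit:
carry_out:
  series:
    - {"ax": 0,"ay": 0,"az": 0,"x": 0,"y": 0,"z": 0.1,"grip": 3.5}
    - {"ax": 0,"ay": 0,"az": 0,"x": 0,"y": 0,"z": 0.2,"grip": 3.5}
    - {"ax": 0,"ay": 0,"az": 0,"x": 0,"y": 0,"z": 0.2,"grip": 5.5}
    - {"ax": 0,"ay": 0,"az": 0,"x": 0,"y": 0,"z": 0.2,"grip": 5.5}
    - {"ax": 0,"ay": 0,"az": 0,"x": 0,"y": 0,"z": 0.2,"grip": 5.5}
    - {"ax": 0,"ay": 0,"az": 0,"x": 0,"y": 0,"z": -3,"grip": 5.5}
    - {"ax": 0,"ay": 0,"az": 0,"x": 0,"y": 0,"z": -8,"grip": 5.5}
    - {"ax": 0,"ay": 0,"az": 0,"x": 0,"y": 0,"z": -10,"grip": 5.5}
    - {"ax": 0,"ay": 0,"az": 0,"x": 0,"y": 0,"z": -10,"grip": 5.5}

```text
time: 7.3
ee_pos: [0.6018, -0.0265, 0.3171]
ee_rot: [[-0.235, 0.972, 0.008], [0.972, 0.235, 0.002], [-0.0, 0.008, -1.0]]
contact_force: [-0.4, -0.1, 0.3]
opening: 0.0552
```

Run:
```python
from h import *
st(); w=cal('wrist'); cv2.imwrite('pics/w4.png',vision.get_image('wrist')[:,:,::-1])
go((.495,.274,.20),-11)
```

```text
t 7.3 grasp [ 0.6032 -0.0262  0.1501] yaw 13.61 z [ 0.008  0.002 -1.   ] F [-0.4 -0.1  0.3] open 0.0552
t 7.35 shift cm [31.74 -3.22 -5.16] turn [ 0.004  -0.0013  0.4294]
```

View pics/w4.png

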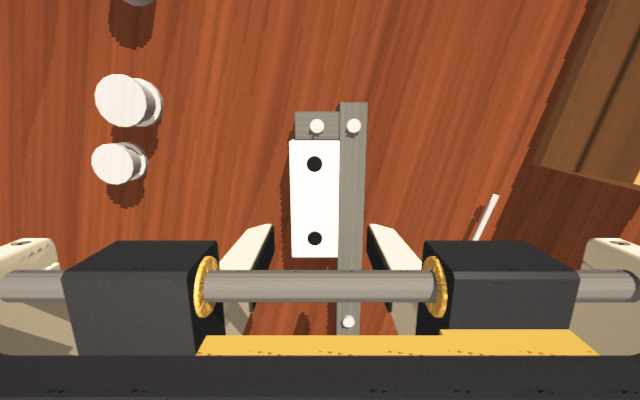

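The wrist view shows the blank in the corner: its right side flush along the fence (col 340), its end against the stop (row 140), bores at (314,164) and (314,238). Now the shoe, shifted by the same 2 mm offset.

Run:
```python
from h import *
go((.4972,.2755,.16),-11)
```

```text
t 7.35 shift cm [31.83 -2.99 -1.16] turn [ 0.004  -0.0013  0.4294]
```

Emit:
carry_out:
  series:
    - {"ax": 0,"ay": 0,"az": 0.1,"x": 6,"y": -0.6,"z": -1.2,"grip": 7}
    - {"ax": 0,"ay": 0,"az": 0.2,"x": 12,"y": -1.2,"z": -1.2,"grip": 7}
    - {"ax": 0,"ay": 0,"az": 0.3,"x": 18,"y": -1.8,"z": -1.2,"grip": 7}
    - {"ax": 0,"ay": 0,"az": 0.43,"x": 24,"y": -2.4,"z": -1.2,"grip": 7}
    - {"ax": 0,"ay": 0,"az": 0.43,"x": 29,"y": -3,"z": -1.2,"grip": 7}
    - {"ax": 0,"ay": 0,"az": 0.43,"x": 31.8,"y": -3,"z": -1.2,"grip": 7}
    - {"ax": 0,"ay": 0,"az": 0.43,"x": 31.8,"y": -3,"z": -1.2,"grip": 7}
    - {"ax": 0,"ay": 0,"az": 0.43,"x": 31.8,"y": -3,"z": -1.2,"grip": 7}
    - {"ax": 0,"ay": 0,"az": 0.43,"x": 31.8,"y": -3,"z": -1.2,"grip": 7}

```text
time: 8.48
ee_pos: [0.4979, 0.2725, 0.3264]
ee_rot: [[0.195, 0.981, 0.001], [0.981, -0.195, -0.001], [-0.001, 0.001, -1.0]]
contact_force: [0.3, 0.0, -0.3]
opening: 0.0699
```

Run:
```python
from h import *
st(); w=cal('wrist'); cv2.imwrite('pics/w5.png',vision.get_image('wrist')[:,:,::-1])
go((.4972,.2755,.067),-11)
a=np.radians(-11);ex=np.array([np.cos(a),np.sin(a)]);ey=np.array([-ex[1],ex[0]]);h=np.array([.4972,.2755])
print(proj([list(h+x*ex+y*ey)+[.081] for x,y in((-.014,.028),(.014,.028))]+[list(h+x*ex+y*ey)+[.045] for x,y in((-.025,.04),(.035,.04))],w))
```

```text
t 8.47 grasp [0.4981 0.2724 0.1594] yaw -11.27 z [ 0.001 -0.001 -1.   ] F [ 0.3  0.  -0.3] open 0.0699
t 8.53 shift cm [ 0.26 -0.12  9.26] turn [ 0.0012  0.0002 -0.0044]
[[299.78319737 172.56633878]
 [336.59687536 172.42363269]
 [289.53911204 152.03509009]
 [358.66158475 151.76612517]]
```

View pics/w5.png

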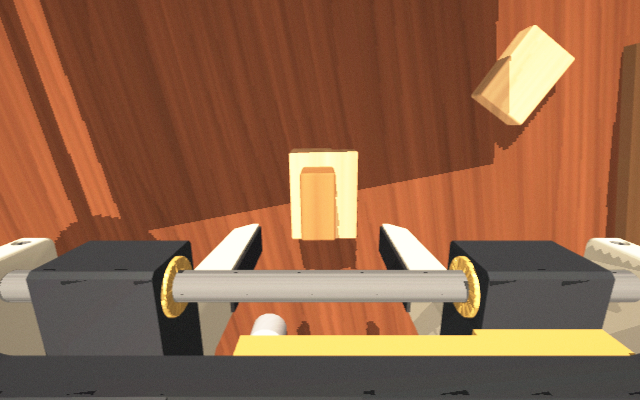

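The wrist view matches the prediction: handle far edge at (302–336, 173), body corners at (290,152) and (358,152), square to the jaws. Gripping the handle.

Emit:
carry_out:
  series:
    - {"ax": 0,"ay": 0,"az": 0,"x": 0.25,"y": -0.05,"z": 4,"grip": 7}
    - {"ax": 0,"ay": 0,"az": 0,"x": 0.25,"y": -0.05,"z": 8,"grip": 7}
    - {"ax": 0,"ay": 0,"az": 0,"x": 0.25,"y": -0.05,"z": 9.1,"grip": 7}
    - {"ax": 0,"ay": 0,"az": 0,"x": 0.25,"y": -0.05,"z": 9.1,"grip": 2}
    - {"ax": 0,"ay": 0,"az": 0,"x": 0.25,"y": -0.05,"z": 9.1,"grip": 2}
    - {"ax": 0,"ay": 0,"az": 0,"x": 0.25,"y": -0.05,"z": 9.1,"grip": 2}
    - {"ax": 0,"ay": 0,"az": 0,"x": 0.25,"y": -0.05,"z": 9.1,"grip": 2}
    - {"ax": 0,"ay": 0,"az": 0,"x": 0.25,"y": -0.05,"z": 9.1,"grip": 2}
    - {"ax": 0,"ay": 0,"az": 0,"x": 0.25,"y": -0.05,"z": 9.1,"grip": 2}
    - {"ax": 0,"ay": 0,"az": 0,"x": 0.25,"y": -0.05,"z": 9.1,"grip": 2}
  grip_force: 50

```text
time: 9.78
ee_pos: [0.4972, 0.2775, 0.2364]
ee_rot: [[0.192, 0.981, 0.002], [0.981, -0.192, 0.001], [0.002, 0.002, -1.0]]
contact_force: [-1.8, -0.5, 4.3]
opening: 0.028
```

Run:
```python
from h import *
st()
```

```text
t 9.78 grasp [0.4975 0.2777 0.0694] yaw -11.06 z [ 0.002  0.001 -1.   ] F [-1.8 -0.5  4.3] open 0.028
```

Run:
```python
from h import *
b=np.array([.600,-.0296]);ex=np.array([.972,.234])
go(list(b-.050*ex)+[.17],13.55)
```

```text
t 9.78 shift cm [-30.23  11.45 -10.09] turn [ 0.002  -0.0012 -0.4296]
```

Emit:
carry_out:
  series:
    - {"ax": 0,"ay": 0,"az": 0,"x": 0,"y": 0,"z": -4,"grip": 2}
    - {"ax": 0,"ay": 0,"az": 0,"x": 0,"y": 0,"z": -10,"grip": 2}
    - {"ax": 0,"ay": 0,"az": -0.1,"x": -5,"y": 1.9,"z": -10,"grip": 2}
    - {"ax": 0,"ay": 0,"az": -0.2,"x": -10,"y": 3.8,"z": -10,"grip": 2}
    - {"ax": 0,"ay": 0,"az": -0.3,"x": -15,"y": 5.7,"z": -10,"grip": 2}
    - {"ax": 0,"ay": 0,"az": -0.43,"x": -20,"y": 7.6,"z": -10,"grip": 2}
    - {"ax": 0,"ay": 0,"az": -0.43,"x": -25,"y": 9.5,"z": -10,"grip": 2}
    - {"ax": 0,"ay": 0,"az": -0.43,"x": -30.2,"y": 11.4,"z": -10,"grip": 2}
    - {"ax": 0,"ay": 0,"az": -0.43,"x": -30.2,"y": 11.4,"z": -10,"grip": 2}
    - {"ax": 0,"ay": 0,"az": -0.43,"x": -30.2,"y": 11.4,"z": -10,"grip": 2}

```text
time: 11.02
ee_pos: [0.5505, -0.0408, 0.3349]
ee_rot: [[-0.235, 0.972, -0.001], [0.972, 0.235, 0.002], [0.002, -0.0, -1.0]]
contact_force: [0.0, 1.1, -2.3]
opening: 0.0277
```

Run:
```python
from h import *
st()
b=np.array([.600,-.0296]);ex=np.array([.972,.234])
go(list(b-.047*ex)+[.100],13.55)
```

```text
t 11.03 grasp [ 0.5504 -0.0405  0.1679] yaw 13.56 z [-0.001  0.002 -1.   ] F [ 0.   1.1 -2.3] open 0.0277
t 11.03 shift cm [-0.08  0.37  6.79] turn [-0.     -0.002   0.0002]
```

Emit:
carry_out:
  series:
    - {"ax": 0,"ay": 0,"az": 0,"x": -0.1,"y": 0.3,"z": 3.5,"grip": 2}
    - {"ax": 0,"ay": 0,"az": 0,"x": -0.1,"y": 0.3,"z": 6.7,"grip": 2}
    - {"ax": 0,"ay": 0,"az": 0,"x": -0.1,"y": 0.3,"z": 6.7,"grip": 2}
    - {"ax": 0,"ay": 0,"az": 0,"x": -0.1,"y": 0.3,"z": 6.7,"grip": 2}

```text
time: 11.52
ee_pos: [0.5546, -0.0398, 0.2696]
ee_rot: [[-0.237, 0.972, 0.003], [0.972, 0.237, 0.002], [0.001, 0.003, -1.0]]
contact_force: [0.0, -0.7, -2.4]
opening: 0.0279
```

Run:
```python
from h import *
st()
b=np.array([.600,-.0296]);ex=np.array([.972,.234])
go(list(b-.035*ex)+[.0894],13.55)
s=vision.get_image('scene')[:,:,::-1]; crop(s,200,140,400,290,4,'pics/s2.png')
```

```text
t 11.53 grasp [ 0.5551 -0.0396  0.1026] yaw 13.7 z [ 0.003  0.002 -1.   ] F [ 0.  -0.7 -2.4] open 0.0279
t 11.53 shift cm [-0.07  1.15  1.32] turn [ 0.0031 -0.0009  0.0026]
```

View pics/s2.png

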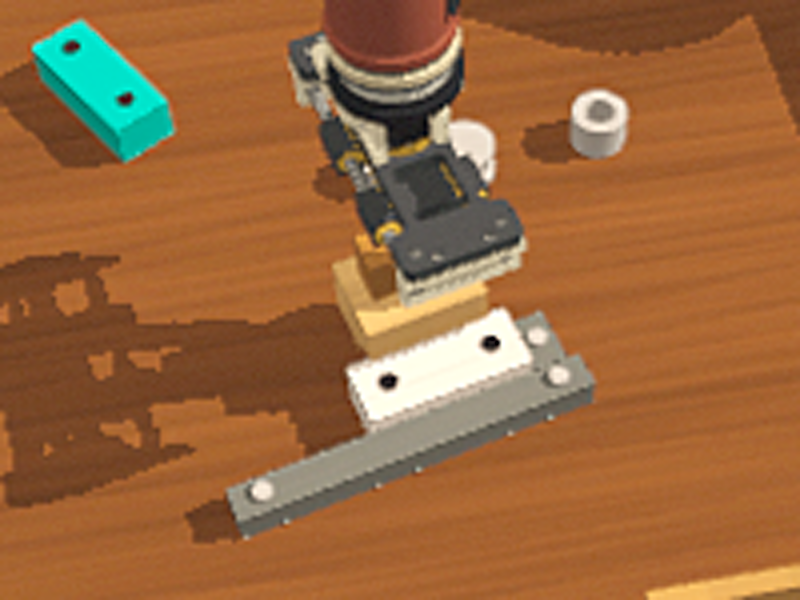

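The scene crop shows the blank in the corner, bores at (388,381) and (490,343), with the shoe lip above its front edge. Closing in.

Emit:
carry_out:
  series:
    - {"ax": 0.003,"ay": 0,"az": 0,"x": 0,"y": 0.5,"z": 0.6,"grip": 2}
    - {"ax": 0.003,"ay": 0,"az": 0,"x": 0,"y": 0.9,"z": 1.1,"grip": 2}
    - {"ax": 0.003,"ay": 0,"az": 0,"x": 0,"y": 1.1,"z": 1.2,"grip": 2}
    - {"ax": 0.003,"ay": 0,"az": 0,"x": 0,"y": 1.1,"z": 1.2,"grip": 2}
    - {"ax": 0.003,"ay": 0,"az": 0,"x": 0,"y": 1.1,"z": 1.2,"grip": 2}

```text
time: 12.2
ee_pos: [0.5649, -0.0386, 0.2567]
ee_rot: [[-0.235, 0.972, -0.001], [0.972, 0.235, 0.0], [0.001, -0.001, -1.0]]
contact_force: [-0.3, 0.2, -1.2]
opening: 0.0276
```

Run:
```python
from h import *
st()
```

```text
t 12.2 grasp [ 0.5646 -0.0386  0.0897] yaw 13.58 z [-0.001  0.    -1.   ] F [-0.3  0.2 -1.2] open 0.0276
```

Emit:
carry_out:
  series:
    - {"ax": 0,"ay": 0,"az": 0,"x": 0,"y": 0.1,"z": 0.1,"grip": 2}
    - {"ax": 0,"ay": 0,"az": 0,"x": 0,"y": 0.2,"z": 0.2,"grip": 2}
    - {"ax": 0,"ay": 0,"az": 0,"x": 0,"y": 0.2,"z": 0.2,"grip": 2}
    - {"ax": 0,"ay": 0,"az": 0,"x": 0,"y": 0.2,"z": 0.2,"grip": 2}

```text
time: 12.7
ee_pos: [0.5657, -0.0383, 0.2566]
ee_rot: [[-0.234, 0.972, -0.005], [0.972, 0.234, -0.002], [-0.0, -0.005, -1.0]]
contact_force: [-6.5, -1.0, 12.5]
opening: 0.0277
```

Run:
```python
from h import *
st()
```

```text
t 12.7 grasp [ 0.5649 -0.0386  0.0896] yaw 13.56 z [-0.005 -0.002 -1.   ] F [-6.5 -1.  12.5] open 0.0277
```

Emit:
carry_out:
  series:
    - {"ax": 0,"ay": 0,"az": 0,"x": 0,"y": 0.14,"z": -0.02,"grip": 2}
    - {"ax": 0,"ay": 0,"az": 0,"x": 0,"y": 0.14,"z": -0.02,"grip": 2}
    - {"ax": 0,"ay": 0,"az": 0,"x": 0,"y": 0.14,"z": -0.02,"grip": 2}
    - {"ax": 0,"ay": 0,"az": 0,"x": 0,"y": 0.14,"z": -0.02,"grip": 2}

```text
time: 13.2
ee_pos: [0.5663, -0.0382, 0.2567]
ee_rot: [[-0.234, 0.972, -0.007], [0.972, 0.234, -0.002], [-0.0, -0.008, -1.0]]
contact_force: [-7.6, -1.1, 13.7]
opening: 0.0275
```

Run:
```python
from h import *
st()
s=vision.get_image('scene')[:,:,::-1]; t=vision.get_image('top')[:,:,::-1]
k=4; f=lambda i,x0,y0,x1,y1:cv2.resize(i[y0:y1,x0:x1],None,fx=k,fy=k,interpolation=cv2.INTER_CUBIC)
cv2.imwrite('pics/f.png',np.hstack([f(s,260,170,360,270),f(t,280,140,380,240)]))
st()
```

```text
t 13.2 grasp [ 0.5651 -0.0386  0.0897] yaw 13.55 z [-0.007 -0.002 -1.   ] F [-7.6 -1.1 13.7] open 0.0275
t 13.3 grasp [ 0.5651 -0.0386  0.0897] yaw 13.55 z [-0.007 -0.002 -1.   ] F [-8.  -1.9 13.7] open 0.0279
```

View pics/f.png

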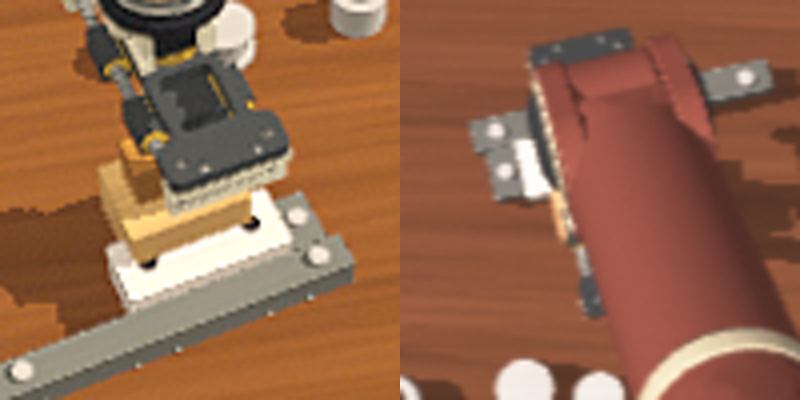

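The scene crop shows the blank flush to fence and stop with the lip on its front edge, bores at (148,262) and (250,224). The sideways push reads only about 8 N and lip friction could be carrying part of it. So I'll ease the downward load, seat the heel with the sideways push, then press down again.

Emit:
carry_out:
  series:
    - {"ax": 0,"ay": 0,"az": 0,"x": 0,"y": 0,"z": -0.15,"grip": 2}
    - {"ax": 0,"ay": 0,"az": 0,"x": 0,"y": 0,"z": -0.3,"grip": 2}
    - {"ax": 0,"ay": 0,"az": 0,"x": 0,"y": 0.1,"z": -0.3,"grip": 2}
    - {"ax": 0,"ay": 0,"az": 0,"x": 0,"y": 0.1,"z": -0.3,"grip": 2}
    - {"ax": 0,"ay": 0,"az": 0,"x": 0,"y": 0.1,"z": -0.3,"grip": 2}

```text
time: 13.92
ee_pos: [0.5679, -0.038, 0.2572]
ee_rot: [[-0.234, 0.972, -0.007], [0.972, 0.234, -0.001], [0.001, -0.007, -1.0]]
contact_force: [-5.1, -1.3, 0.3]
opening: 0.0278
```

Run:
```python
from h import *
st()
```

```text
t 13.93 grasp [ 0.5667 -0.0382  0.0902] yaw 13.55 z [-0.007 -0.001 -1.   ] F [-5.1 -1.3  0.3] open 0.0278
```

It slid 1.6 mm further, so the heel had not been seated. Pushing on sideways.

Emit:
carry_out:
  series:
    - {"ax": 0,"ay": 0,"az": 0,"x": 0,"y": 0.1,"z": -0.05,"grip": 2}
    - {"ax": 0,"ay": 0,"az": 0,"x": 0,"y": 0.2,"z": -0.05,"grip": 2}
    - {"ax": 0,"ay": 0,"az": 0,"x": 0,"y": 0.2,"z": -0.05,"grip": 2}
    - {"ax": 0,"ay": 0,"az": 0,"x": 0,"y": 0.2,"z": -0.05,"grip": 2}

```text
time: 14.42
ee_pos: [0.5689, -0.0377, 0.2572]
ee_rot: [[-0.234, 0.972, -0.011], [0.972, 0.234, -0.002], [0.001, -0.011, -1.0]]
contact_force: [-7.7, -1.5, 0.6]
opening: 0.0279
```

Run:
```python
from h import *
st()
```

```text
t 14.43 grasp [ 0.5671 -0.038   0.0903] yaw 13.53 z [-0.011 -0.002 -1.   ] F [-7.7 -1.5  0.6] open 0.0279
```

Emit:
carry_out:
  series:
    - {"ax": 0,"ay": 0,"az": 0,"x": 0,"y": 0.15,"z": 0,"grip": 2}
    - {"ax": 0,"ay": 0,"az": 0,"x": 0,"y": 0.3,"z": 0,"grip": 2}
    - {"ax": 0,"ay": 0,"az": 0,"x": 0,"y": 0.3,"z": 0.06,"grip": 2}
    - {"ax": 0,"ay": 0,"az": 0,"x": 0,"y": 0.3,"z": 0.13,"grip": 2}
    - {"ax": 0,"ay": 0,"az": 0,"x": 0,"y": 0.3,"z": 0.13,"grip": 2}
    - {"ax": 0,"ay": 0,"az": 0,"x": 0,"y": 0.3,"z": 0.13,"grip": 2}

```text
time: 15.18
ee_pos: [0.5701, -0.0374, 0.2571]
ee_rot: [[-0.233, 0.972, -0.016], [0.972, 0.233, -0.004], [0.0, -0.017, -1.0]]
contact_force: [-13.2, -2.1, 12.1]
opening: 0.0277
```

Run:
```python
from h import *
st()
```

```text
t 15.18 grasp [ 0.5674 -0.038   0.0901] yaw 13.5 z [-0.016 -0.004 -1.   ] F [-13.2  -2.1  12.1] open 0.0277
```

Emit:
carry_out:
  series:
    - {"ax": 0,"ay": 0,"az": 0,"x": 0,"y": 0,"z": -0.03,"grip": 2}
    - {"ax": 0,"ay": 0,"az": 0,"x": 0,"y": 0,"z": -0.03,"grip": 2}
    - {"ax": 0,"ay": 0,"az": 0,"x": 0,"y": 0,"z": -0.03,"grip": 2}
    - {"ax": 0,"ay": 0,"az": 0,"x": 0,"y": 0,"z": -0.03,"grip": 2}
    - {"ax": 0,"ay": 0,"az": 0,"x": 0,"y": 0,"z": -0.03,"grip": 2}

```text
time: 15.8
ee_pos: [0.5702, -0.0374, 0.2571]
ee_rot: [[-0.233, 0.972, -0.016], [0.972, 0.233, -0.003], [0.0, -0.017, -1.0]]
contact_force: [-12.6, -1.9, 10.4]
opening: 0.0275
```

Run:
```python
from h import *
st(); s=vision.get_image('scene')[:,:,::-1]; crop(s,240,160,380,270,5,'pics/f2.png'); st()
```

```text
t 15.8 grasp [ 0.5674 -0.038   0.0901] yaw 13.5 z [-0.016 -0.003 -1.   ] F [-12.6  -1.9  10.4] open 0.0275
t 15.85 grasp [ 0.5674 -0.038   0.0901] yaw 13.5 z [-0.016 -0.004 -1.   ] F [-12.9  -1.9  10.8] open 0.0274
```

View pics/f2.png

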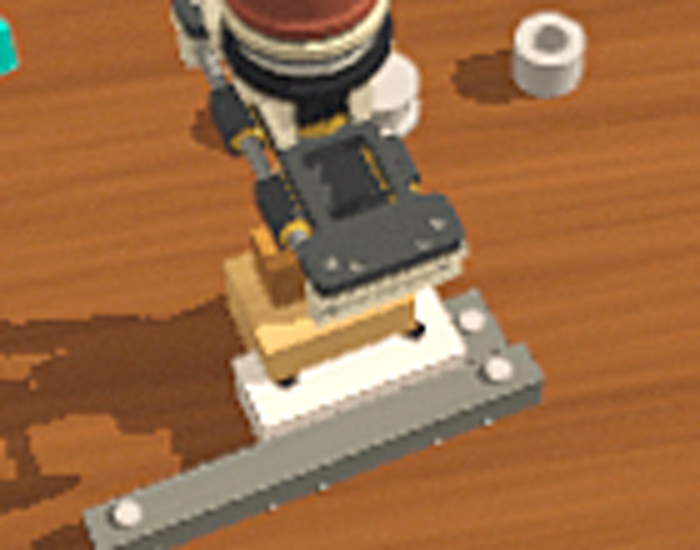

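The final crop shows the blank still flush with fence and stop, bores at (288,378) and (418,330), unchanged since placing, with only the shoe on it. The push is steady at about 13 N sideways and 11 N down. Handing in.

Run:
```python
from h import *
from station import workorder
print(workorder.job_done()); st()
```

```text
the job is handed in; nothing more can be done
None
the job is handed in; nothing more can be done
```

The blank is home in the corner and the arm is still holding it there with the push shoe. I handed in at about 16 s of robot time, and no verdict was reported.

- **Placing:** I gripped the larger white block high up and brought it against the fence (about 6 N felt), then the stop (about 5 N felt). The wrist view after release showed it flush on both.
- **Shoe:** I gripped it by the handle; the opening read 28 mm, as it should. On the first push, friction under the lip kept the heel off the blank. I eased the downward load, and it slid in 1.6 mm. I then pressed down again.
- **Last checks:**
  - The push was steady, about 13 N towards the fence and 11 N down, against the 10 N asked for.
  - The foot was about 21 mm up, worked out from the arm pose.
  - The hand leaned about 1 degree.
  - The last picture showed only the shoe on the blank, which had not moved.
- **Not checked directly:** I can't measure the fence and bench forces themselves. The wrist reading is the only evidence for them.
- **Disagreements:** The fixed cameras and the wrist camera differed by 2–3 mm; I went by the wrist camera and by contact. My first move was refused for missing keys in its rows, so nothing moved.
- **Bystanders:** I touched nothing else knowingly. I did not measure the bystanders again at the end.

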